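Free the sagging bolt of the drying pen and hold its gate ajar

ROBOT

A 6-joint arm with a two-finger parallel gripper is mounted at the origin on a cart in front of the work surface, level with it; the furniture and walls round the work are solid. World frame = base frame: x ahead of the robot, y to its left, z up, the work surface at z = 0. Lengths are in m, angles in rad, forces in N, time in s.
With the tool pointing down it reaches from about 0.375 to 0.975 m from the base axis. Payload 3.8 kg.
Tool frame: the origin (TCP) lies on the mounting face of the last link; the fingertips stand 173 mm ahead of it and the grasp point (between the pads) lies 155 mm ahead of it; z points along the fingers, y is the line along which they close (so a half turn about z gives the same grasp; the last joint's range is limited). The gripper opens to 85 mm and grips with 20 to 120 N. Pads are 22 mm wide; open, the fingers measure 114 mm over their backs; the gripper's body (76 mm by 85 mm) begins 54 mm behind the grasp point. The pads swing forward as they close: fully open they stand 13 mm farther back than shut.
Start: joints at [-1.171, 0.264, 1.604, -0, 1.274, -0.037], TCP at [0.286, -0.612, 0.405] pointing down, gripper open.
Joint ranges: [-2.63, 2.63], [-0.94, 2.18], [0.31, 2.57], [-1.31, 4.45], [0, 2.66], [-2.55, 2.55]. Speed limits (rad/s): [2.57, 2.57, 3.14, 3.14, 3.14, 3.14].

INTERFACE

Orientations are given as a unit quaternion [x, y, z, w].
In Python, from rig import arm gives the robot as it stands.
- The arm moves only by the tool servo_tool, never from a script. Its argument "targets" is a list that holds one entry, the list of rows, each a list of 5 numbers: the shift along the tool's x, y, z in m, then the turn about the tool's z in rad, then the closure, from -1 (fully open) to 1 (shut), so that 0 is half open. In form: [[[dx, dy, dz, twist, gripper], ...]]. A call has 1 to 5 rows; each row shifts and turns the commanded pose from where the row before left it, along the tool's axes as they then stand; what a row does not reach is not made up. A row lasts 1/12 s, in which the tool goes at most 41.7 mm and 7.16 degrees, less where a joint would pass 70% of its speed; a pose out of reach is approached as far as the arm can. A call is refused whole if a number of a shift passes 0.0417 or a number of a turn 0.125, either way. A call with a gripper value outside its range is refused whole. The fingers move at their own pace and stop on an object; the grip force is fixed at half the most. Time passes only in rows, so rows that do not move let the fingers close. It gives the time, the measured TCP pose, the force, the opening and the grip force at its end, in the units of the state.
- arm.get_obs(): the state, without advancing time (a new reading comes with each control period).
- arm.camera(name): name is "scene" or "top" or "wrist"; returns the picture (420x560x3 uint8, red, green, blue); there is no depth.
- arm.get_calibration(name): a dict with "vfov" (degrees; the focal length in pixels is half the picture's height over the tangent of half this angle, whatever the lens; pixels are square), "cx", "cy" (the principal point, pixels), "D" ([k1, k2, p1, p2, k3] as OpenCV has them; the pictures are not rectified), "world_from_camera" (4x4, takes a point from camera to world coordinates); the wrist camera has in their place "mount" (4x4, takes a point from camera to tool coordinates, whose origin is the TCP and whose axes are the flange's). Camera axes: x right, y down, z forward; pixel columns grow to the right and rows downward; lengths in m; the calibration is good to about 2 mm. A picture is of the moment at which its call begins: read the wrist's pose just before it. get_calibration takes no time and is no camera call.
- arm.close_job(): hands the job in; it is judged then, once.
The state is a dict: "t": time; "joint_positions": joint angles; "qd": joint speeds; "joint_efforts": joint torques, N m; "position": TCP position; "orientation": TCP orientation; "force": force on the tool from outside, world axes, zero at the start; "moment": the same for the moment, N m; "grip_width": finger opening in m; "finger_force": force on a finger pad.
Only numpy, scipy, OpenCV 4.12 (cv2) and the standard library are available. Lean on these libraries where they do the work, as an engineer would, in place of code of your own. Each camera call takes 0.05 s, during which the arm holds its last target. There are 200 camera calls.

TASK

Open the gate of the little wooden drying pen so that a colleague can reach the dishes: its steel bolt has sagged in its worn guides and its hooked nose hangs behind the bent-up lip of the keeper, so lift the bolt by its knob while it is still home, draw it lifted back out of the keeper with the gate still shut, then swing the gate towards you. The gate springs shut by itself, so finish while still holding it with the gripper, standing still about 25 degrees open, with the bolt drawn back. Do not shift the dishes in the pen or the jar, stamp and pot that stand about the table.

Things in the scene. Friction and masses are not known exactly. Their poses are not given: they have to be found in the camera images.
- pen: low open-topped pen of light wood, fixed to the table: base 170 (x) x 325 (y) x 12 mm, four posts 130 mm high, low rails on three sides, a gate in the side facing the robot (-x). Origin: centre of its underside, on the table; +x away from the robot, +y left along the shut gate, z up. Hinge line at x -70, y +130; shut gate 225 mm long from there to -y, 15 thick, top edge 105 mm high
- gate (a joint): angle of the gate, rad: 0 shut, up to 1.2; grows as its free (right, -y) end swings towards the robot, clockwise seen from above. A spring closes it: 0.15 N m when shut, 0.26 N m at 0.44 rad (about 2 to 3 N at the drawn knob)
- gate_hinge (a point): point on the gate's vertical hinge line, 90 mm above the table; its axes turn with the gate: y runs along the gate towards the hinge side (the way the bolt draws), x is square to the gate, pointing into the pen when shut, z up
- knob (a point): centre of the bolt's black upright round knob, 18 mm in diameter, 29 mm tall (from 15 below to 14 above this point), on an 8 mm stem rising from the bolt; 139 mm above the table when the bolt sags, 34 above the gate's top edge; 22 mm in front of the gate's middle plane and, bolt home, 145 mm along the gate from the hinge. Free all round: pinch from above. Axes as the gate's
- bolt (a joint): how far the bolt is drawn along the gate towards the hinge, m: 0 home, 0.050 fully drawn; starts at 0 to 0.003. About 1 N of friction. Unless the bolt is lifted the keeper's lip stops its nose at about 0.006; lifted, the nose is clear of the keeper from 0.024 on, and only then can the gate swing
- bolt_lift (a joint): how far the bolt is raised in its tall guides, m: 0 sagging (it falls back there by its weight, 0.14 kg), 0.018 the top of the guides. From 0.010 the nose clears the lip
- bolt_nose (a point): underside of the bolt's hooked nose, a steel block 10 mm long, 12 mm wide and 21 mm tall at the bolt's right end, 108 mm from the knob, reaching 16 mm below the bolt's axis; the rod is 10 mm thick
- keeper_lip (a point): top edge of the keeper's lip, on its side towards the gate, bent up 14 mm from its sole and leaning 10 degrees towards the nose. The keeper is a steel loop on the front of the right front post, 30 mm long along the gate, with a front cheek (a window in it shows the nose) and a bridge 36 mm above the lip
- drying_dish_0: round paste dish 49 mm across, 17 mm tall, in the pen; origin under its centre
- drying_dish_1: round paste dish 49 mm across, 17 mm tall, in the pen; origin under its centre
- drying_dish_2: round paste dish 51 mm across, 15 mm tall, in the pen; origin under its centre
- cream_jar: white screw-top jar 48 mm across, 46 mm tall, standing beside the pen; origin under its centre; to be left alone
- stamp: wooden stamp block with a red rubber face 50 x 52 x 27 mm beside the pen; origin under its centre; to be left alone
- frost_pot_b: clear pot 50 mm across, 38 mm tall, beside the pen; origin under its centre; to be left alone

How it is judged:
By the outcome, as a careful person would: the job done as asked, in the order asked, and still so for the second after the job is handed in, while the arm keeps its last pose, push and grip.
It also fails if it takes over 35 s, if anything falls off the work surface, if the arm or the gripper's body presses on something with over 40 N, if the wrist force passes 120 N, or if a joint passes its speed limit or range.

## Working session

There is one attempt and no reset: what is moved stays moved. The work goes in short steps, Python scripts to look and compute and a tool call to move; the robot and the scene stay as the last step left them, time stands still between calls to the robot, and variables do not carry over. Pictures are saved under pics/ and viewed, at most 10 in all, crops included, and the job is handed in when it is done.

Besides the shell and the picture viewer there is one more tool, called after "Emit:" as name(argument=value, ...), one argument or row to a line, values as JSON. servo_tool: Moves the arm, as the interface text tells. Its arguments: {"type":"object","properties":{"targets":{"type":"array"}},"required":["targets"]}

```bash
mkdir -p pics
cat > h.py <<'E'
import numpy as np,cv2
from rig import arm
from scipy.spatial.transform import Rotation as R
def cam(n):
    c=arm.get_calibration(n); f=210/np.tan(np.radians(c["vfov"])/2)
    K=np.array([[f,0,c["cx"]],[0,f,c["cy"]],[0,0,1.]])
    if "mount" in c:
        o=arm.get_obs(); T=np.eye(4); T[:3,:3]=R.from_quat(o["orientation"]).as_matrix(); T[:3,3]=o["position"]
        W=T@np.array(c["mount"])
    else: W=np.array(c["world_from_camera"])
    return K,np.array(c["D"],float),W
def ray(C,u,v):
    K,D,W=C; p=cv2.undistortPoints(np.array([[[u,v]]],float),K,D)[0,0]
    return W[:3,3],W[:3,:3]@np.array([p[0],p[1],1])
def plane(C,u,v,z):
    o,d=ray(C,u,v); return o+d*(z-o[2])/d[2]
def proj(C,P):
    K,D,W=C; I=np.linalg.inv(W)
    return cv2.projectPoints(np.atleast_2d(P).astype(float),cv2.Rodrigues(I[:3,:3])[0],I[:3,3],K,D)[0][:,0]
def two(r1,r2):
    A=[];b=[]
    M=np.zeros((3,3));v=np.zeros(3)
    for o,d in(r1,r2):
        d=d/np.linalg.norm(d);P=np.eye(3)-np.outer(d,d);M+=P;v+=P@o
    x=np.linalg.solve(M,v)
    return x,[np.linalg.norm(np.cross(x-o,d/np.linalg.norm(d))) for o,d in(r1,r2)]
def snap(n,f):
    C=cam(n);im=arm.camera(n)[:,:,::-1].copy();cv2.imwrite('pics/'+f,im);return C,im
E
python3 - <<'E'
from h import *
for n in("scene","top"):
    C,im=snap(n,n+"0.png");print(n,C[2].round(3).tolist())
o=arm.get_obs();print(o["t"],o["position"],o["orientation"],o["grip_width"]);print(cam("wrist")[2].round(3).tolist())
print(np.array(arm.get_calibration("wrist")["mount"]).round(3).tolist())
E
```

```text
scene [[0.811, -0.431, 0.397, -0.106], [-0.585, -0.58, 0.567, -0.981], [-0.014, -0.692, -0.722, 1.351], [0.0, 0.0, 0.0, 1.0]]
top [[-0.012, -0.985, 0.172, 0.388], [-1.0, 0.009, -0.017, 0.03], [0.016, -0.172, -0.985, 1.299], [0.0, 0.0, 0.0, 1.0]]
0.1 [ 0.28542639 -0.61134354  0.4034459 ] [ 9.76242238e-01  2.16679474e-01 -1.92676304e-04 -1.02977959e-03] 0.08530888289696413
[[0.424, -0.869, -0.256, 0.35], [-0.905, -0.408, -0.118, -0.581], [-0.002, 0.282, -0.96, 0.374], [0.0, 0.0, 0.0, 1.0]]
[[0.001, -0.96, -0.282, 0.072], [1.0, 0.001, 0.0, 0.0], [0.0, -0.282, 0.96, 0.029], [0.0, 0.0, 0.0, 1.0]]
```

View pics/scene0.png

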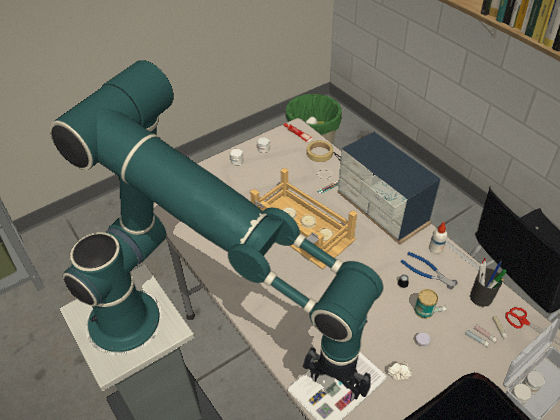

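View pics/top0.png

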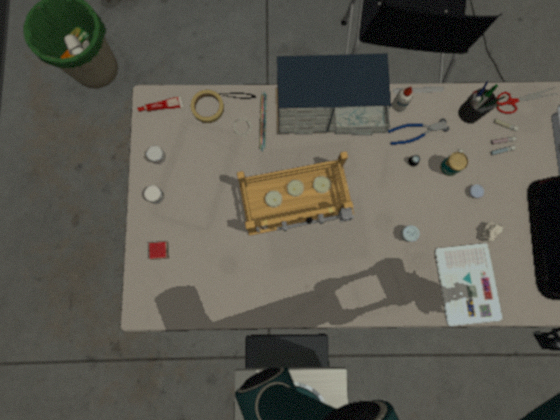

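The top view shows the pen, with its front posts near (248,228) and (346,210), the back posts near (240,177) and (343,157), and the knob as a dark dot near (309,220). The stamp is at (158,250), the jars are at (152,193) and (155,154), and the clear pot is at (410,232), all well away from the pen.

Run:
```python
from h import *
C=cam("top");im=cv2.imread("pics/top0.png")
for u,v in((248,228),(346,210),(240,177),(343,157)):print("post",plane(C,u,v,.13).round(3))
c=im[140:245,225:365].max(2);m=(c<50).astype('uint8')
n,l,s,ce=cv2.connectedComponentsWithStats(m)
for i in range(1,n):
  if s[i,4]>5:
    u,v=ce[i]+[225,140];print((u,v),s[i],plane(C,u,v,.153).round(3))
cv2.imwrite("pics/top0c.png",cv2.resize(im[145:245,225:365],None,fx=5.5,fy=5.5,interpolation=cv2.INTER_CUBIC))
```

```text
post [0.538 0.113 0.13 ]
post [ 0.586 -0.156  0.13 ]
post [0.681 0.136 0.13 ]
post [ 0.737 -0.153  0.13 ]
(np.float64(308.8), np.float64(219.92000000000002)) [81 78  6  5 25] [ 0.556 -0.051  0.153]
```

View pics/top0c.png

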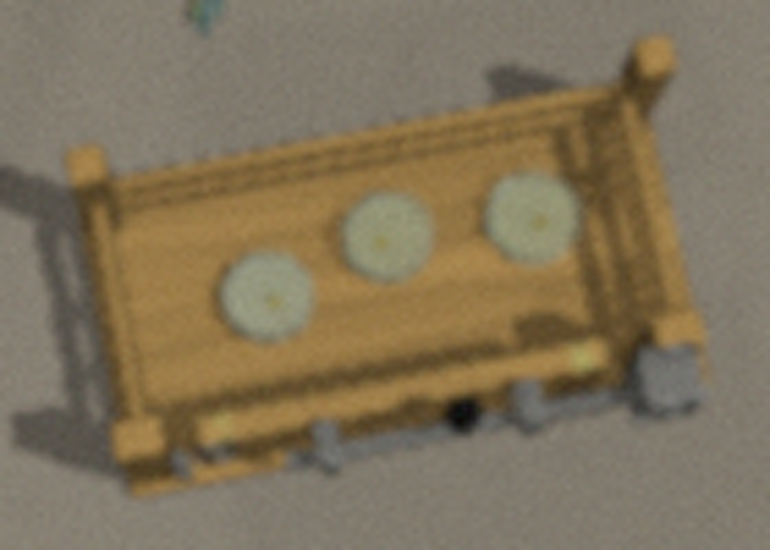

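The crop puts the post tops at (241,174), (344,154), (250,224.5) and (348,204.6). The knob is at (309,220) and sits between two guides. The keeper is at the right front post.

```bash
cat >> h.py <<'E'
def plan(goal,yaw_y,n):
    """rows from current pose to goal TCP with tool-y heading yaw_y (rad)"""
    o=arm.get_obs();M=R.from_quat(o["orientation"]).as_matrix();p=np.array(o["position"])
    a=np.arctan2(M[1,1],M[0,1]);tw=(yaw_y-a+np.pi)%(2*np.pi)-np.pi
    st=(np.array(goal)-p)/n
    for i in range(n):
        th=a+tw*i/n; x=np.array([-np.sin(th),np.cos(th),0]);y=np.array([np.cos(th),np.sin(th),0])
        print([round(float(st@x),4),round(float(st@y),4),round(float(-st[2]),4),round(float(-tw/n),4)])
E
python3 - <<'E'
from h import *
C=cam("top")
P=[plane(C,u,v,.13) for u,v in((241,174),(344,154.1),(250.1,224.5),(348.3,204.6))]
print(np.round(P,3)); c=np.mean(P,0); print(c.round(3))
d=(P[0]-P[1]+P[2]-P[3]);print(np.degrees(np.arctan2(-d[0],d[1])))
d=(P[0]-P[2]+P[1]-P[3]);print(np.degrees(np.arctan2(d[1],d[0])))
for u,v in((262.8,223.2),(334,209.5)):print(plane(C,u,v,.105).round(3))
yaw=np.radians(10.5)
yh=np.array([-np.sin(yaw),np.cos(yaw),0])
plan(np.array([.556,-.051,.405])+yh*.05,yaw,16)
E
```

```text
[[ 0.69   0.133  0.13 ]
 [ 0.745 -0.156  0.13 ]
 [ 0.548  0.108  0.13 ]
 [ 0.601 -0.163  0.13 ]]
[ 0.646 -0.02   0.13 ]
10.904340332097576
6.447903512004035
[0.555 0.074 0.105]
[ 0.592 -0.126  0.105]
[0.0309, -0.0276, -0.0001, -0.0823]
[0.0331, -0.025, -0.0001, -0.0823]
[0.035, -0.0222, -0.0001, -0.0823]
[0.0367, -0.0192, -0.0001, -0.0823]
[0.0382, -0.0161, -0.0001, -0.0823]
[0.0394, -0.0129, -0.0001, -0.0823]
[0.0403, -0.0096, -0.0001, -0.0823]
[0.041, -0.0063, -0.0001, -0.0823]
[0.0413, -0.0029, -0.0001, -0.0823]
[0.0414, 0.0005, -0.0001, -0.0823]
[0.0413, 0.0039, -0.0001, -0.0823]
[0.0408, 0.0073, -0.0001, -0.0823]
[0.0401, 0.0106, -0.0001, -0.0823]
[0.0391, 0.0139, -0.0001, -0.0823]
[0.0378, 0.017, -0.0001, -0.0823]
[0.0363, 0.0201, -0.0001, -0.0823]
```

Emit:
servo_tool(
  targets=[
    [[0.031, -0.0275, 0, -0.082, -1], [0.033, -0.025, 0, -0.082, -1], [0.035, -0.022, 0, -0.082, -1], [0.0365, -0.019, 0, -0.082, -1], [0.038, -0.016, 0, -0.082, -1]],
  ],
)

```text
t: 0.52
position: [0.3675, -0.4201, 0.404]
orientation: [0.911, 0.412, -0.0, -0.001]
force: [1.4, -0.5, -0.7]
grip_width: 0.0855
finger_force: 0.0
```

Emit:
servo_tool(
  targets=[
    [[0.039, -0.013, 0, -0.082, -1], [0.04, -0.0095, 0, -0.082, -1], [0.041, -0.0065, 0, -0.082, -1], [0.041, -0.003, 0, -0.082, -1], [0.041, 0.0005, 0, -0.082, -1]],
  ],
)

```text
t: 0.93
position: [0.4486, -0.2308, 0.4044]
orientation: [0.808, 0.589, -0.0, -0.0]
force: [1.9, -0.1, 0.1]
grip_width: 0.0854
finger_force: 0.0
```

Emit:
servo_tool(
  targets=[
    [[0.041, 0.004, 0, -0.082, -1], [0.041, 0.0075, 0, -0.082, -1], [0.04, 0.0105, 0, -0.082, -1], [0.039, 0.014, 0, -0.082, -1], [0.038, 0.017, 0, -0.082, -1]],
  ],
)

```text
t: 1.35
position: [0.5313, -0.0406, 0.4044]
orientation: [0.671, 0.742, -0.0, -0.0]
force: [0.1, 0.0, -0.4]
grip_width: 0.0857
finger_force: 0.0
```

Emit:
servo_tool(
  targets=[
    [[0.036, 0.02, 0, -0.08, -1], [0, 0, 0, 0, -1], [0, 0, 0, 0, -1]],
  ],
)

```text
t: 1.6
position: [0.5479, -0.0028, 0.4041]
orientation: [0.641, 0.768, -0.0, -0.0]
force: [-0.5, -0.1, 0.5]
grip_width: 0.0855
finger_force: 0.0
```

Run:
```python
from h import *
o=arm.get_obs();M=R.from_quat(o["orientation"]).as_matrix()
print(o["t"],o["position"],M.round(4).tolist(),np.degrees(np.arctan2(M[1,1],M[0,1])),o["joint_positions"],np.abs(o["qd"]).max())
C,im=snap("wrist","w1.png");np.savez("w1.npz",K=C[0],D=C[1],W=C[2])
```

```text
1.6 [ 0.54794578 -0.002839    0.40405769] [[-0.179, 0.9839, -0.0012], [0.9839, 0.179, -0.0001], [0.0001, -0.0012, -1.0]] 10.308669706913735 [-5.05963321e-02  2.45606215e-02  1.87715215e+00 -1.40340156e-04
  1.24109365e+00 -2.30470953e-01] 0.05426631377442217
```

View pics/w1.png

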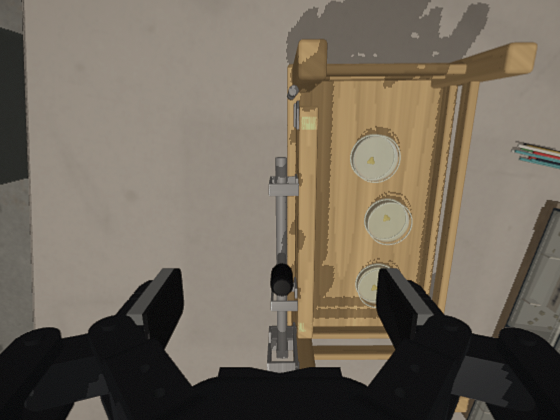

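The wrist view shows the knob at (282,280), leaning down the picture with its top at about (282,288). The guides are at (284,186) and (284,303), the keeper is at (281,345), and the gate's edge and bolt run vertically, so the tool is lined up with the gate.

Emit:
servo_tool(
  targets=[
    [[-0.024, 0, 0, 0, -1], [-0.024, 0, 0, 0, -1], [0, 0, 0, 0, -1], [0, 0, 0, 0, -1]],
  ],
)

```text
t: 1.98
position: [0.5554, -0.0546, 0.4044]
orientation: [0.644, 0.765, -0.0, -0.0]
force: [-0.2, -0.2, -0.0]
grip_width: 0.0859
finger_force: 0.0
```

Run:
```python
from h import *
o=arm.get_obs();print(o["t"],o["position"])
C,im=snap("wrist","w2.png");np.savez("w2.npz",K=C[0],D=C[1],W=C[2])
def knob(im):
    m=(im.max(2)<45).astype('uint8');n,l,s,ce=cv2.connectedComponentsWithStats(m)
    for i in range(1,n):
        if 150<s[i,4]<3000 and 255<ce[i][0]<310: print("  blob",s[i],ce[i].round(1))
for k in(1,2): print(k);knob(cv2.imread(f"pics/w{k}.png"))
a=cv2.imread("pics/w1.png")[140:380,230:340];b=im[60:300,230:340]
cv2.imwrite("pics/c12.png",cv2.resize(np.hstack([a,b]),None,fx=2.5,fy=2.5,interpolation=cv2.INTER_CUBIC))
```

```text
1.9833 [ 0.55543986 -0.05460184  0.40441157]
1
  blob [271 263  22  33 568] [281.8 278.8]
2
  blob [273 201  24  30 525] [284.3 215.3]
```

View pics/c12.png

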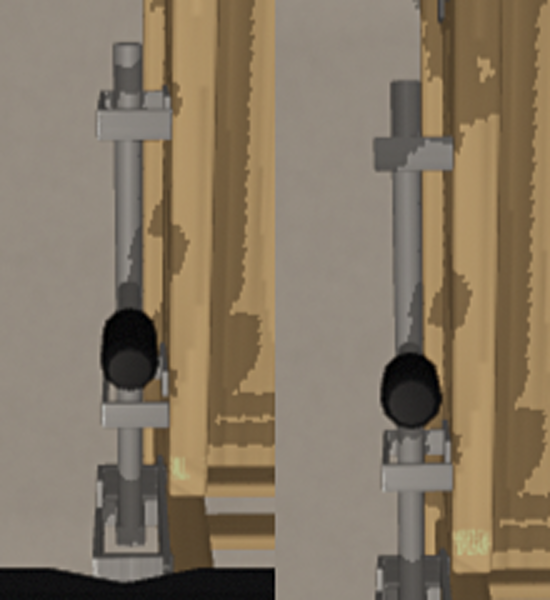

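In both views the knob's top face is clear of the guides, at about (282,287.5) in the first and (284.4,221) in the second. The bolt is vertical in the picture to within 0.5°.

Run:
```python
from h import *
L=lambda k:(lambda d:(d["K"],d["D"],d["W"]))(np.load(f"w{k}.npz"))
A,B=L(1),L(2)
x,e=two(ray(A,282,287.5),ray(B,284.4,221));print("knob top",x.round(4),np.round(e,4))
# top view check
print("top cam at that z",plane(cam("top"),308.8,219.5,x[2]).round(3))
# bolt direction: rod axis points at equal height ~0.09
for C,p in((A,((127/2.5+230,165),(130/2.5+230,350))),(B,((405-275)/2.5+230 and ((405-275)/2.5+230,95),((411-275)/2.5+230,250)))):
    a=plane(C,*p[0],.095);b=plane(C,*p[1],.095);d=a-b;print("bolt yaw",np.degrees(np.arctan2(-d[0],d[1])),a.round(3),b.round(3))
o=arm.get_obs();M=R.from_quat(o["orientation"]).as_matrix();print("tool offset to knob",M.T@(x-np.array(o["position"])),o["orientation"],np.degrees(np.arctan2(M[1,1],M[0,1])))
```

```text
knob top [ 0.5588 -0.0531  0.1537] [0.0001 0.0001]
top cam at that z [ 0.557 -0.051  0.154]
bolt yaw 10.826338167482875 [0.543 0.029 0.095] [ 0.578 -0.154  0.095]
bolt yaw 10.958951007045501 [0.542 0.033 0.095] [ 0.568 -0.099  0.095]
tool offset to knob [4.88910073e-05 3.74002643e-03 2.50655648e-01] [ 6.43645003e-01  7.65324043e-01 -1.71897013e-04 -4.35493799e-04] 9.871683383574544
```

Knob top is at z 0.1537 (the text gives 0.153), the two views agree to 0.1 mm, and the gate's yaw is 10.9°. Next I centre the tool, descend and grasp.

Emit:
servo_tool(
  targets=[
    [[0, 0.0037, 0.02, -0.018, 0], [0, 0, 0.03, 0, 0], [0, 0, 0.03, 0, 0], [0, 0, 0.02, 0, 0], [0, 0, 0.008, 0, 0]],
  ],
)

```text
t: 2.45
position: [0.5574, -0.0513, 0.2927]
orientation: [0.636, 0.772, -0.002, -0.003]
force: [-0.8, -0.8, -1.2]
grip_width: 0.0429
finger_force: 0.0
```

Emit:
servo_tool(
  targets=[
    [[0, 0, 0, 0, 0], [0, 0, 0, 0, 0.2], [0, 0, 0, 0, 0.2]],
  ],
)

```text
t: 2.7
position: [0.5605, -0.0517, 0.2986]
orientation: [0.635, 0.772, 0.001, 0.001]
force: [-0.0, -0.7, 0.6]
grip_width: 0.034
finger_force: 0.0
```

Run:
```python
from h import *
o=arm.get_obs();M=R.from_quat(o["orientation"]).as_matrix();print(o["t"],o["position"],o["grip_width"],np.degrees(np.arctan2(M[1,1],M[0,1])))
print(M.T@(np.array([.5588,-.0531,.1537])-np.array(o["position"])))
snap("wrist","w3.png")
```

```text
2.7 [ 0.56052121 -0.05167024  0.29861285] 0.03396994091537539 11.10615025868367
[-0.00093537 -0.0023904   0.14490739]
```

View pics/w3.png

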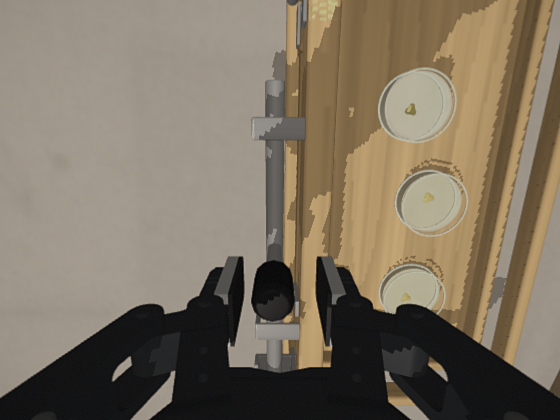

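The pads' inner edges are at about 243 and 317, and the knob is at 272, so it is 3 mm off centre. That agrees with the computed offset. I correct it and close.

Emit:
servo_tool(
  targets=[
    [[-0.001, -0.003, 0.004, 0, 0.2], [0, 0, 0, 0, 0.4], [0, 0, 0, 0, 1], [0, 0, 0, 0, 1], [0, 0, 0, 0, 1]],
  ],
)

```text
t: 3.17
position: [0.5573, -0.0531, 0.2934]
orientation: [0.635, 0.772, 0.0, 0.001]
force: [-0.8, 0.6, 2.7]
grip_width: 0.0163
finger_force: 58.7
```

Emit:
servo_tool(
  targets=[
    [[0, 0, 0, 0, 1], [0, 0, 0, 0, 1]],
  ],
)

```text
t: 3.33
position: [0.5574, -0.0531, 0.2935]
orientation: [0.635, 0.772, 0.0, 0.001]
force: [0.9, -0.9, 4.5]
grip_width: 0.0165
finger_force: 58.9
```

The knob is gripped. Next I lift it 14 mm while the bolt is still home.

Emit:
servo_tool(
  targets=[
    [[0, 0, -0.005, 0, 1], [0, 0, -0.005, 0, 1], [0, 0, -0.004, 0, 1], [0, 0, 0, 0, 1], [0, 0, 0, 0, 1]],
  ],
)

```text
t: 3.75
position: [0.557, -0.0531, 0.3069]
orientation: [0.635, 0.772, 0.0, 0.0]
force: [1.2, -0.0, -1.9]
grip_width: 0.0163
finger_force: 58.7
```

Run:
```python
from h import *
o=arm.get_obs();print(o["t"],o["position"],o["force"],o["grip_width"],np.abs(o["qd"]).max())
C,im=snap("wrist","w4.png")
cv2.imwrite("pics/w4c.png",cv2.resize(im[180:420,180:400],None,fx=2.4,fy=2.4))
```

```text
3.75 [ 0.5569675  -0.05305678  0.3068927 ] [ 1.17008862 -0.01517167 -1.92894099] 0.01628277476490389 0.00683449410030799
```

View pics/w4c.png

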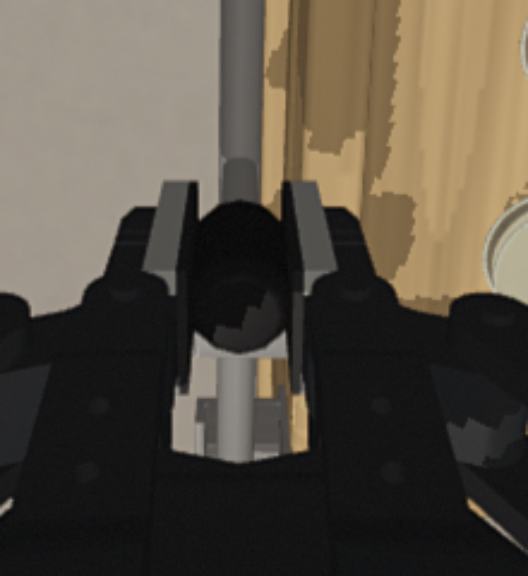

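The knob is held between the pads, and the tool has risen 13.4 mm with a small force reading. Next I draw the bolt along the gate.

Emit:
servo_tool(
  targets=[
    [[0.006, 0, 0, 0, 1], [0.009, 0, 0, 0, 1], [0.009, 0, 0, 0, 1], [0.009, 0, 0, 0, 1], [0.007, 0, 0, 0, 1]],
  ],
)

```text
t: 4.22
position: [0.549, -0.0125, 0.3066]
orientation: [0.635, 0.772, 0.0, 0.0]
force: [1.6, -0.8, -1.9]
grip_width: 0.0161
finger_force: 58.8
```

Emit:
servo_tool(
  targets=[
    [[0.002, 0, 0, 0, 1], [0, 0, 0, 0, 1], [0, 0, 0, 0, 1]],
  ],
)

```text
t: 4.47
position: [0.5489, -0.0114, 0.3068]
orientation: [0.635, 0.772, 0.0, 0.0]
force: [2.0, 1.9, -1.9]
grip_width: 0.0164
finger_force: 58.8
```

Run:
```python
from h import *
o=arm.get_obs();M=R.from_quat(o["orientation"]).as_matrix();p=np.array(o["position"])
a=np.arctan2(M[1,1],M[0,1])
print(o["t"],p,o["force"],o["grip_width"],np.degrees(a)); print("moved in tool",M.T@(p-np.array([.557,-.0531,.3069])))
# knob at grasp: hinge relative: knob 22 mm front (-x), s=145-drawn toward -y
s=.145-.042
yaw=np.radians(10.95);X=np.array([np.cos(yaw),np.sin(yaw),0]);Y=np.array([-np.sin(yaw),np.cos(yaw),0])
H=p+.022*X+s*Y; print("hinge",H)
th=np.radians(26);n=18
def at(t):
    q=R.from_euler('z',-t).as_matrix();return H+q@(p-H)
prev=p
for i in range(n):
    t0,t1=th*i/n,th*(i+1)/n
    b=a-t0;x=np.array([-np.sin(b),np.cos(b),0]);y=np.array([np.cos(b),np.sin(b),0]);d=at(t1)-at(t0)
    if i in(0,n-1): print(d@x,d@y,th/n)
print(at(th))
```

```text
4.4667 [ 0.54888767 -0.01139358  0.3067619 ] [ 1.97997578  1.91084168 -1.90204859] 0.016388125622389962 11.15666575546261
moved in tool [0.04248789 0.0001108  0.00014677]
hinge [0.55092204 0.09391009 0.3067619 ]
0.000596633805585797 -0.002587261020006423 0.025210311417695874
0.0005966338055858152 -0.0025872610200064097 0.025210311417695874
[5.02931474e-01 1.55588315e-04 3.06761899e-01]
```

The bolt is drawn 42 mm with little force. Next I swing the gate on an arc about the hinge.

Emit:
servo_tool(
  targets=[
    [[0.0006, -0.0026, 0, 0.0252, 1], [0.0006, -0.0026, 0, 0.0252, 1], [0.0006, -0.0026, 0, 0.0252, 1], [0.0006, -0.0026, 0, 0.0252, 1], [0.0006, -0.0026, 0, 0.0252, 1]],
  ],
)

```text
t: 4.88
position: [0.5357, -0.0111, 0.3069]
orientation: [0.683, 0.73, 0.0, 0.0]
force: [4.0, 0.9, -1.6]
grip_width: 0.0159
finger_force: 58.8
```

Emit:
servo_tool(
  targets=[
    [[0.0006, -0.0026, 0, 0.0252, 1], [0.0006, -0.0026, 0, 0.0252, 1], [0.0006, -0.0026, 0, 0.0252, 1], [0.0006, -0.0026, 0, 0.0252, 1], [0.0006, -0.0026, 0, 0.0252, 1]],
  ],
)

```text
t: 5.3
position: [0.5229, -0.0084, 0.307]
orientation: [0.728, 0.686, 0.0, 0.001]
force: [3.3, -0.2, -2.2]
grip_width: 0.0162
finger_force: 58.8
```

Emit:
servo_tool(
  targets=[
    [[0.0006, -0.0026, 0, 0.0252, 1], [0.0006, -0.0026, 0, 0.0252, 1], [0.0006, -0.0026, 0, 0.0252, 1], [0.0006, -0.0026, 0, 0.0252, 1], [0.0006, -0.0026, 0, 0.0252, 1]],
  ],
)

```text
t: 5.72
position: [0.5104, -0.0041, 0.3071]
orientation: [0.77, 0.638, 0.001, 0.001]
force: [3.8, -0.7, -2.3]
grip_width: 0.0161
finger_force: 58.8
```

Emit:
servo_tool(
  targets=[
    [[0.0006, -0.0026, 0, 0.0252, 1], [0.0006, -0.0026, 0, 0.0252, 1], [0.0003, -0.0013, 0, 0.0126, 1], [0, 0, 0, 0, 1], [0, 0, 0, 0, 1]],
  ],
)

```text
t: 6.13
position: [0.5043, -0.0012, 0.3071]
orientation: [0.789, 0.615, 0.0, 0.001]
force: [4.2, -2.2, -1.8]
grip_width: 0.0162
finger_force: 58.9
```

Emit:
servo_tool(
  targets=[
    [[0, 0, 0, 0, 1], [0, 0, 0, 0, 1], [0, 0, 0, 0, 1], [0, 0, 0, 0, 1]],
  ],
)

```text
t: 6.47
position: [0.5041, -0.001, 0.3068]
orientation: [0.789, 0.615, 0.0, 0.0]
force: [4.1, -1.6, -1.9]
grip_width: 0.0162
finger_force: 59.0
```

Run:
```python
from h import *
o=arm.get_obs();M=R.from_quat(o["orientation"]).as_matrix();p=np.array(o["position"])
print(o["t"],p,o["force"],o["grip_width"],np.degrees(np.arctan2(M[1,1],M[0,1])),np.abs(o["qd"]).max())
H=np.array([.5509,.0939]);v=p[:2]-H;v0=np.array([.54889,-.01139])-H
print("gate deg",np.degrees(np.arctan2(v0[1],v0[0])-np.arctan2(v[1],v[0])),np.hypot(*v),np.hypot(*v0))
C,w=snap("wrist","w5.png");_,t=snap("top","t5.png")
t=cv2.resize(t[130:270,220:380],None,fx=2.4,fy=3,interpolation=cv2.INTER_CUBIC)
cv2.imwrite("pics/f5.png",np.hstack([w[:,90:500],t])[:, :794])
```

```text
6.4667 [ 0.50406461 -0.00100968  0.30679414] [ 4.11307832 -1.55428273 -1.86922663] 0.016187977731276008 -14.154686455725754 0.0026383359546238447
gate deg 25.171457820187786 0.10583667244795396 0.10530918383502931
```

View pics/f5.png

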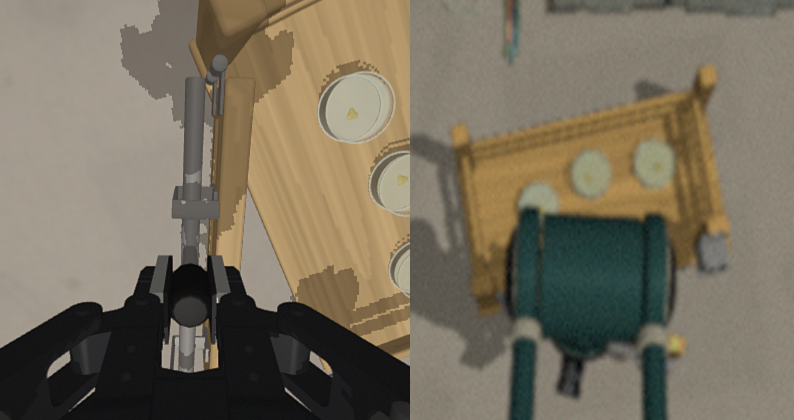

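The gate is open about 25°. In the wrist view its edge lies at an angle to the pen floor and the knob is still gripped at (190,295). The top view shows the gate's free end clear of the keeper, the dishes undisturbed and everything still. I hand it in now.

```bash
python3 -c "
from rig import arm
print(arm.close_job())"
```

```text
the job is handed in; nothing more can be done
None
```

The bolt was lifted about 13 mm while home and drawn back about 42 mm with the gate shut; the gate is now held still by its knob about 25° open, with the dishes, jar, stamp and pot untouched, and the job is handed in.

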